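Load the specimen shuttle and index it at its ball detent

ROBOT

A 6-joint arm with a two-finger parallel gripper is mounted at the origin on a cart in front of the work surface, level with it; the furniture and walls round the work are solid. World frame = base frame: x ahead of the robot, y to its left, z up, the work surface at z = 0. Lengths are in mm, angles in rad, forces in N, time in s.
With the tool pointing down it reaches from about 350 to 775 mm from the base axis. Payload 7.3 kg.
Tool frame: the origin (TCP) lies midway between the tips of the shut fingers; the grasp point (between the pads) lies 19 mm behind it; z points along the fingers, y is the line along which they close (so a half turn about z gives the same grasp; the last joint's range is limited). The gripper opens to 92 mm and grips with 3 to 60 N. Pads are 19 mm wide; open, the fingers measure 130 mm over their backs; the gripper's body (75 mm by 190 mm) begins 47 mm behind the grasp point.
Start: joints at [1.007, 0.342, 1.524, -0, 1.275, -0.146], TCP at [213.007, 479.867, 226.741] pointing down, gripper open.
Joint ranges: [-2.53, 2.53], [-0.77, 2.02], [0.04, 2.7], [-1, 4.14], [0.28, 2.66], [-3.11, 3.11]. Speed limits (rad/s): [2.57, 2.57, 3.14, 3.14, 3.14, 3.14].

INTERFACE

Orientations are given as [roll, pitch, yaw] about the fixed x, y, z axes, in that order (R = Rz(yaw) Ry(pitch) Rx(roll)).
In Python, from plant import bot gives the robot as it stands.
- The arm moves only by the tool jog_arm, never from a script. Its arguments are lists of equal length, an entry for each row: "dp": the shift along the tool's x, y, z in m, a list of three; "twist": the turn about the tool's z in degrees. A call has 1 to 10 rows; each row shifts and turns the commanded pose from where the row before left it, along the tool's axes as they then stand; what a row does not reach is not made up. A row lasts 1/8 s, in which the tool goes at most 62.5 mm and 10.7 degrees, less where a joint would pass 70% of its speed; a pose out of reach is approached as far as the arm can. A call is refused whole if a number of a shift passes 0.0625 or a number of a turn 10.7, either way. A call with a gripper value outside its range is refused whole. "jaw" is the finger opening in m, from 0 to 0.0918, set as the call begins (left out, the last holds). The fingers move at their own pace and stop on an object; the grip force is fixed at half the most. Time passes only in rows, so rows that do not move let the fingers close. It gives the time, the measured TCP pose, the force, the opening and the grip force at its end, in the units of the state.
- bot.get_obs(): the state, without advancing time (a new reading comes with each control period).
- bot.capture(name): name is "side" or "top" or "wrist"; returns the picture (420x560x3 uint8, blue, green, red); there is no depth.
- bot.camera_params(name): a dict with "fx", "fy", "cx", "cy" (pixels), "k1" (the pictures are not rectified: a ray, as slopes to the right and down, at radius r is drawn at 1 + k1 r^2 times it, then the intrinsics apply), "R" (3x3) and "t" (3): a world point X has camera coordinates R X + t. Camera axes: x right, y down, z forward; pixel columns grow to the right and rows downward; lengths in mm; the calibration is good to about 2 mm. A picture is of the moment at which its call begins: read the wrist's pose just before it. camera_params takes no time and is no camera call; for the wrist camera it gives the pose at the moment of the call.
- bot.close_job(): hands the job in; it is judged then, once.
Trained networks look in the newest picture that a camera, given by its name, has taken for a name from the list of things; names that differ only in an ending like _2 or _b are one class to them, and where a whole thing is asked for, a point or a joint stands for the part that bears it (a point fixed in the world has none). Each returns a list of dicts, best first, with "confidence" (0 to 1); they miss things now and then, are a little off and sometimes report something else, mostly with a low value. They report only what shows in the picture. A call takes as long as a camera call. They do not tell look-alikes from the thing itself.
- bot.find_in(camera, label): "bbox" ([centre column, centre row, width, height] in pixels, round what is visible of it).
- bot.masks_of(camera, label): "pixels" (420x560 bool, what is visible of it) and "bbox" ([centre column, centre row, width, height] in pixels, round what is visible of it).
The state is a dict: "time": time; "joint_positions": joint angles; "dq": joint speeds; "tau": joint torques, N m; "tool_pos": TCP position; "tcp_rot": TCP orientation; "contact_force": force on the tool from outside, world axes, zero at the start; "moment": the same for the moment, N m; "grip_width": finger opening in mm; "finger_force": force on a finger pad.
Only numpy, scipy, OpenCV 4.12 (cv2) and the standard library are available. Lean on these libraries where they do the work, as an engineer would, in place of code of your own. Each camera call takes 0.05 s, during which the arm holds its last target. There are 200 camera calls.

TASK

Pack the two white lidded specimen pots that stand on the bench upright into the shuttle carriage's open box, beside the pot already in it, setting them down rather than dropping them, while the carriage stays at its starting end. Then take the carriage by its upright grip post and slide it to the left along the rail until you feel its spring ball drop into the notch of the index bar, and finish there still gripping the post, with the ball in the notch; do not let go. Leave the loose wax block and the dropper bottle where they are.

Things in the scene. Friction and masses are not known exactly. Their poses are not given: they have to be found in the camera images.
- box_floor (a point): Centre of the inner floor of the carriage's open aluminium box. Axes are the carriage's: y along the rail (the way it slides, away from the start), x across it away from the robot, z up. Inside, the box is 62 mm (x) by 160 mm (y), without partitions; walls 4 mm thick rise 25 mm above the floor, which lies 34 mm above the bench.
- shuttle: Fixed base plate and rail, 480 mm along y, axes as the carriage; origin on the bench below the middle of the rail. Box centre is at y = -100 mm at the start. A grey reader head on a post, 125 mm high and 60 mm wide, stands behind the rail at x = 80, y = 15 mm. The steel index bar lies on the plate at x = -68 mm, along y, its top 22 mm above the bench.
- grip_post: The carriage's upright steel post, 20 (x) by 14 mm (y), axes as the carriage. Origin = place to grip, 20 mm below its top; clear post down to 29 mm below it, then a 30 mm wide arm to the box. Origin is 74 mm above the bench, at x = -98, y = +53 mm from the box's centre. A plunger barrel 15 mm wide stands on the arm 30 mm behind (+x), its top 15 mm below the origin.
- carriage (a joint): Travel of the carriage along its rail, m: 0 at the start (right end), 0.20 at the left end stop; grows in +y of the carriage. It runs with 1 to 3 N of drag and stays where it is left. The index bar is clamped differently each time, so the notch comes at a travel anywhere from 0.08 to 0.15.
- ball (a joint): Drop of the plunger's spring ball, m: about 0.0005 riding on the index bar's flat top, about 0.0043 seated in the notch. The bar has one V notch, 13 mm wide, 5 mm deep, sides at 38 degrees. Entering it draws the carriage on with about 5 N; pushing out of it takes about 9 N. The notch centres the carriage to about 1 mm.
- pot_large_centre (a point): Centre (half-way up) of the larger white specimen pot with screw lid, diameter 56 mm at the lid, 54 mm round the body, 70 mm tall, about 55 g; stands on the bench.
- pot_small_centre (a point): Centre (half-way up) of the smaller white specimen pot with screw lid standing on the bench, diameter 48 mm at the lid, 46 mm round the body, 62 mm tall, about 55 g.
- pot_loaded_centre (a point): Centre (half-way up) of the pot that is already in the box, against its left (+y) end; same size as the smaller pot. It stays in the box.
- pot_large: The larger pot; origin at the centre of its underside.
- pot_small: The smaller pot on the bench; origin at the centre of its underside.
- wax_block: Bystander: white cassette with a wax block, 28x40x11 mm, on the bench between the pots; origin at its underside.
- bottle_1: Bystander: small amber dropper bottle, 33x34x102 mm; origin at its underside.
Mind the look-alikes: they are no part of the job. What is shaped like the pot_large but purple or yellow is not meant.

How it is judged (in metres and radians):
On the way, in this order (a step that is already met when the one before it is completed fails the run):
1. both pots stand released in the box with the loaded one, the carriage still within 30 mm of its start (x of pot_large_centre in the frame of box_floor between -0.03 and 0.03 m and y of pot_large_centre in the frame of box_floor between -0.08 and 0.08 m and z of pot_large_centre in the frame of box_floor between 0.03 and 0.04 m and angle between each of pot_large_centre, pot_small_centre, pot_loaded_centre's own z axis and vertical below 0.15 rad and x of pot_small_centre in the frame of box_floor between -0.03 and 0.03 m and y of pot_small_centre in the frame of box_floor between -0.08 and 0.08 m and z of pot_small_centre in the frame of box_floor between 0.026 and 0.036 m and x of pot_loaded_centre in the frame of box_floor between -0.03 and 0.03 m and y of pot_loaded_centre in the frame of box_floor between -0.08 and 0.08 m and z of pot_loaded_centre in the frame of box_floor between 0.026 and 0.036 m and contact force between the fingers and pot_large below 0.2 N and contact force between the fingers and pot_small below 0.2 N and value of joint carriage below 0.03 m), for 0.2 s.
2. the ball sits in the notch while the fingers grip the post (value of joint ball above 0.0025 m and contact force between the fingers and grip_post above 5 N and velocity of joint carriage between -0.01 and 0.01 m/s), for 0.3 s.
At the end, for the whole second after the job is handed in: The ball has dropped at least 2.5 mm (into the notch), the carriage is still (under 10 mm/s), the fingers press the grip post with more than 5 N, and all three pots stand upright (within 0.15 rad) on the floor of the box (within 5 mm), the pots not touched by the fingers (all of step 2 and x of pot_large_centre in the frame of box_floor between -0.03 and 0.03 m and y of pot_large_centre in the frame of box_floor between -0.08 and 0.08 m and z of pot_large_centre in the frame of box_floor between 0.03 and 0.04 m and angle between each of pot_large_centre, pot_small_centre, pot_loaded_centre's own z axis and vertical below 0.15 rad and x of pot_small_centre in the frame of box_floor between -0.03 and 0.03 m and y of pot_small_centre in the frame of box_floor between -0.08 and 0.08 m and z of pot_small_centre in the frame of box_floor between 0.026 and 0.036 m and x of pot_loaded_centre in the frame of box_floor between -0.03 and 0.03 m and y of pot_loaded_centre in the frame of box_floor between -0.08 and 0.08 m and z of pot_loaded_centre in the frame of box_floor between 0.026 and 0.036 m and contact force between the fingers and pot_large below 0.2 N and contact force between the fingers and pot_small below 0.2 N); the arm keeps its last pose, push and grip.
It fails at once if a bystander (wax block, dropper bottle) is moved more than 40 mm (distance of any of wax_block, bottle_1 from where it was at the start of the episode above 0.04 m).
It fails at once if pot_large is dropped (falls faster than 0.5 m/s out of the fingers) (contact force between the fingers and pot_large below 0.1 N and linear speed of pot_large above 0.5 m/s).
It fails at once if pot_small is dropped (falls faster than 0.5 m/s out of the fingers) (contact force between the fingers and pot_small below 0.1 N and linear speed of pot_small above 0.5 m/s).
It also fails if it takes over 64 s, if anything falls off the work surface, if the arm or the gripper's body presses on something with over 40 N, if the wrist force passes 120 N, or if a joint passes its speed limit or range.

## Working session

There is one attempt and no reset: what is moved stays moved. The work goes in short steps, Python scripts to look and compute and a tool call to move; the robot and the scene stay as the last step left them, time stands still between calls to the robot, and variables do not carry over. Pictures are saved under pics/ and viewed, at most 10 in all, crops included, and the job is handed in when it is done.

Besides the shell and the picture viewer there is one more tool, called after "Emit:" as name([rows], argument=value, ...), one row to a line, values as JSON. jog_arm: Moves the arm, as the interface text tells. Its arguments: {"type":"object","properties":{"dp":{"type":"array"},"twist":{"type":"array"},"jaw":{"type":"number"}},"required":["dp","twist"]}

```bash
mkdir -p pics; ls; cat > h.py <<'E'
import numpy as np, cv2
from plant import bot
def ray(cam,u,v):
    p=bot.camera_params(cam); K=np.array([[p['fx'],0,p['cx']],[0,p['fy'],p['cy']],[0,0,1.]])
    xd=np.array([(u-p['cx'])/p['fx'],(v-p['cy'])/p['fy']]); x=xd.copy()
    for _ in range(30): x=xd/(1+p['k1']*(x@x))
    R=np.array(p['R']);t=np.array(p['t']).ravel()
    return -R.T@t, R.T@np.array([x[0],x[1],1])
def onz(cam,u,v,z):
    o,d=ray(cam,u,v); return o+d*(z-o[2])/d[2]
def proj(cam,X):
    p=bot.camera_params(cam); c=np.array(p['R'])@np.array(X,float)+np.array(p['t']).ravel()
    x=c[:2]/c[2]; x=x*(1+p['k1']*(x@x)); return x*[p['fx'],p['fy']]+[p['cx'],p['cy']]
E
python3 - <<'E'
from h import *
s=bot.get_obs(); print(s)
for c in('top','side'):
    im=bot.capture(c); cv2.imwrite(f'pics/{c}0.png',im)
    p=bot.camera_params(c); print(c,p['fx'],p['k1'],-np.array(p['R']).T@np.array(p['t']).ravel(),np.array(p['R'])[2])
    for l in('pot_large_centre','pot_small_centre','pot_loaded_centre','grip_post','wax_block','bottle_1','shuttle','carriage'):
        print(l,[(round(d['confidence'],2),np.round(d['bbox']).tolist()) for d in bot.find_in(c,l)[:4]])
E
```

```text
pics
{'time': 0.0, 'joint_positions': array([ 1.00704018e+00,  3.42746343e-01,  1.52501741e+00, -2.38806462e-05,
        1.27537023e+00, -1.46009583e-01]), 'dq': array([ 0.00045517, -0.00086502, -0.00074979, -0.00049756, -0.00200369,
        0.00138177]), 'tau': array([ 1.69510363e-04, -4.31231868e+01, -2.44227630e+01,  7.18246470e-02,
        5.57795749e-02, -1.04715659e-04]), 'tool_pos': array([212.76849469, 479.51532821, 226.03255443]), 'tcp_rot': array([-3.14006440e+00, -2.01658268e-04,  2.72385291e+00]), 'contact_force': array([-0.0499296 ,  0.19982763,  1.00593056]), 'moment': array([-0.02602568, -0.0204294 ,  0.05735091]), 'finger_force': 0.0, 'grip_width': 91.69893125918473}
top 413.89449593395614 -0.11507688458942546 [ 461.75735775 -139.63435174  926.96964176] [ 0.12792952 -0.01028094 -0.99172997]
pot_large_centre [(0.7, [322.0, 210.0, 23.0, 26.0]), (0.7, [407.0, 191.0, 35.0, 24.0]), (0.57, [367.0, 189.0, 30.0, 29.0])]
pot_small_centre [(0.96, [383.0, 265.0, 28.0, 27.0])]
pot_loaded_centre [(0.78, [192.0, 188.0, 28.0, 25.0])]
grip_post [(0.69, [191.0, 238.0, 18.0, 12.0])]
wa
[... 185 characters left out ...]
.9, [223.0, 209.0, 79.0, 66.0])]
side 422.03854152951106 0.0018674361444562101 [ 163.46589144 -395.97236052  756.25933256] [ 0.51798246  0.29009693 -0.80469742]
pot_large_centre [(0.68, [413.0, 273.0, 40.0, 40.0]), (0.67, [365.0, 249.0, 33.0, 40.0])]
pot_small_centre [(0.66, [347.0, 332.0, 28.0, 38.0]), (0.48, [325.0, 174.0, 18.0, 32.0]), (0.26, [366.0, 250.0, 34.0, 42.0])]
pot_loaded_centre [(0.68, [205.0, 172.0, 22.0, 30.0])]
grip_post [(0.78, [179.0, 205.0, 14.0, 27.0])]
wax_block [(0.84, [330.0, 297.0, 22.0, 18.0])]
bottle_1 [(0.79, [325.0, 174.0, 15.0, 34.0])]
shuttle [(0.89, [193.0, 187.0, 207.0, 142.0]), (0.74, [329.0, 295.0, 24.0, 25.0])]
carriage [(0.68, [223.0, 196.0, 95.0, 52.0])]
```

```bash
python3 - <<'E'
import cv2
a=cv2.imread('pics/top0.png')[100:320,70:440]; cv2.imwrite('pics/t0c.png',cv2.resize(a,None,fx=2.1,fy=2.1,interpolation=cv2.INTER_CUBIC))
a=cv2.imread('pics/side0.png')[100:380,80:450]; cv2.imwrite('pics/s0c.png',cv2.resize(a,None,fx=2.1,fy=2.1,interpolation=cv2.INTER_CUBIC))
E
```

```text
(no output)
```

View pics/t0c.png

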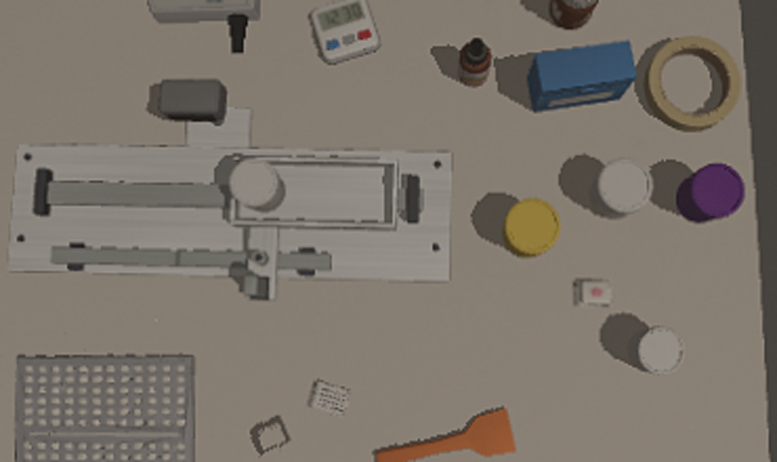

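View pics/s0c.png

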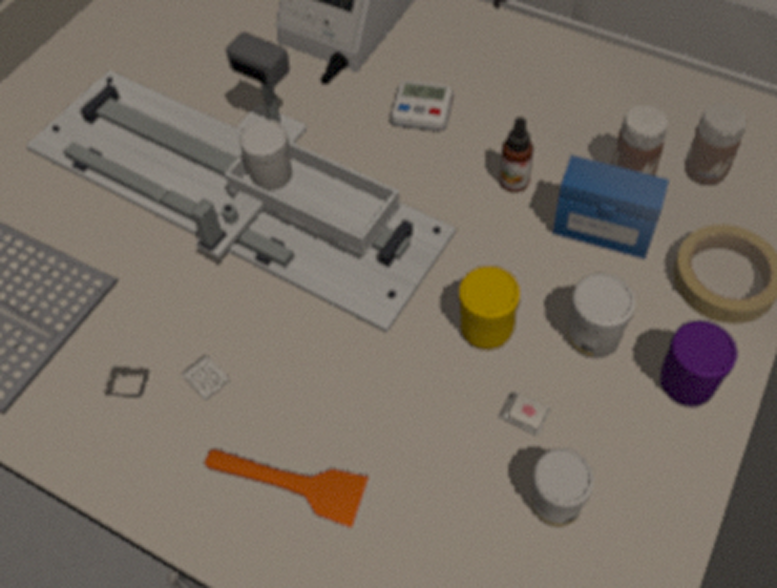

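The white large pot is at top-image pixel (367,189). The 407 and 322 detections are the purple and yellow decoys. The small pot is at (384,267), the loaded pot at (191,188) and the post at about (191,238). A faint notch mark shows on the index bar at about (155,222).

```bash
cat >> h.py <<'E'
from scipy.optimize import least_squares
def cyl(x,y,z0,r,h):
    a=np.linspace(0,2*np.pi,48,endpoint=False)
    return np.array([[x+r*np.cos(t),y+r*np.sin(t),z] for z in(z0,z0+h) for t in a])
def bb(cam,P):
    q=np.array([proj(cam,p) for p in P]); lo,hi=q.min(0),q.max(0); return np.array([*(lo+hi)/2,*(hi-lo)])
def fitcyl(dets,z0,r,h,g):
    f=lambda v: np.concatenate([(bb(c,cyl(v[0],v[1],z0,r,h))-b)[:2] for c,b in dets])
    s=least_squares(f,g,x_scale=10,diff_step=1e-4); return s.x,s.fun
E
python3 - <<'E'
from h import *
import itertools
print('large',fitcyl([('top',[367,189,30,29]),('side',[365,249,33,40])],0,27.5,70,onz('top',367,189,60)[:2]))
print('small',fitcyl([('top',[383,265,28,27]),('side',[347,332,28,38])],0,23.5,62,onz('top',383,265,60)[:2]))
print('loaded',fitcyl([('top',[192,188,28,25])],34,23.5,62,onz('top',192,188,60)[:2]))
print('wax',onz('top',352,239,8),'bottle',onz('top',298,130,50))
T=lambda u,v:(u/2.1+70,v/2.1+100)
def line(cam,pts,z): return [np.round(onz(cam,*T(*p),z),0)[:2].tolist() for p in pts]
print('plate',line('top',[(18,146),(452,152),(450,281),(10,270)],8))
print('rim',line('top',[(397,157),(397,229),(230,228)],59))
print('bar',line('top',[(52,254),(330,261)],22),'notch',line('top',[(178,257)],22),'plunger',line('top',[(259,258)],59),'post top',line('top',[(258,285)],94))
E
```

```text
large (array([ 611.77956511, -338.20623185]), array([-1.30030517,  0.2145163 ,  1.07715703,  0.33176088]))Traceback (most recent call last):
  File "<stdin>", line 4, in <module>
  File "h.py", line 22, in fitcyl
    s=least_squares(f,g,x_scale=10,diff_step=1e-4); return s.x,s.fun
    return func(*args, **kwargs)
    result = trf(vector_fun.fun, vector_fun.jac, x0, f0, J0, lb, ub, ftol, xtol,
                 gtol, max_nfev, x_scale, loss_function, tr_solver,
                 tr_options.copy(), verbose, callback=callback_wrapped)
    return trf_no_bounds(
        fun, jac, x0, f0, J0, ftol, xtol, gtol, max_nfev, x_scale,
        loss_function, tr_solver, tr_options, verbose, callback=callback)
    f_new = fun(x_new)
    self._update_fun()
    ~~~~~~~~~~~~~~~~^^
    self.f = self.fun_wrapped(xp_copy(self.x))
             ~~~~~~~~~~~~~~~~^^^^^^^^^^^^^^^^^
    return np.atleast_1d(self.fun(x))
                         ~~~~~~~~^^^
    return self.f(x, *self.args, **self.kwargs)
           ~~~~~~^^^^^^^^^^^^^^^^^^^^^^^^^^^^^^
  File "h.py", line 21, in <lambda>
    f=lambda v: np.concatenate([(bb(c,cyl(v[0],v[1],z0,r,h))-b)[:2] for c,b in dets])
                                 ~~^^^^^^^^^^^^^^^^^^^^^^^^^
  File "h.py", line 19, in bb
    q=np.array([proj(cam,p) for p in P]); lo,hi=q.min(0),q.max(0); return np.array([*(lo+hi)/2,*(hi-lo)])
                ~~~~^^^^^^^
  File "h.py", line 12, in proj
    p=bot.camera_params(cam); c=np.array(p['R'])@np.array(X,float)+np.array(p['t']).ravel()
ValueError: time passes only in moves, steps and waits
```

```bash
cat > fix.py <<'E'
s=open('h.py').read()
s=s.replace("bot.camera_params(cam)","cp(cam)").replace("def ray","_c={}\ndef cp(cam):\n    if cam not in _c: _c[cam]=bot.camera_params(cam)\n    return _c[cam]\ndef ray",1)
open('h.py','w').write(s)
E
python3 fix.py; python3 - <<'E'
from h import *
print('large',fitcyl([('top',[367,189,30,29]),('side',[365,249,33,40])],0,27.5,70,onz('top',367,189,60)[:2]))
print('small',fitcyl([('top',[383,265,28,27]),('side',[347,332,28,38])],0,23.5,62,onz('top',383,265,60)[:2]))
print('loaded',fitcyl([('top',[192,188,28,25])],34,23.5,62,onz('top',192,188,60)[:2]))
print('wax',onz('top',352,239,8),'bottle',onz('top',298,130,50))
T=lambda u,v:(u/2.1+70,v/2.1+100)
def line(cam,pts,z): return [np.round(onz(cam,*T(*p),z),0)[:2].tolist() for p in pts]
print('plate',line('top',[(18,146),(452,152),(450,281),(10,270)],8))
print('rim',line('top',[(397,157),(397,229),(230,228)],59))
print('bar',line('top',[(52,254),(330,261)],22),'notch',line('top',[(178,257)],22),'plunger',line('top',[(259,258)],59),'post top',line('top',[(258,285)],94))
print(bot.get_obs()['time'])
E
```

```text
large (array([ 611.77956511, -338.20623185]), array([-1.30030517,  0.2145163 ,  1.07715703,  0.33176088]))
small (array([ 444.52260187, -369.00204261]), array([-0.42746533,  1.13393759,  0.7534834 , -0.74341735]))
loaded (array([616.31146583,  34.9976831 ]), array([-6.04870820e-10, -3.55362317e-09]))
wax [ 505.53041999 -309.50063837    8.        ] bottle [ 745.03539959 -192.96492254   50.        ]
plate [[677.0, 316.0], [659.0, -164.0], [520.0, -159.0], [540.0, 319.0]]
rim [[644.0, -106.0], [570.0, -105.0], [575.0, 64.0]]
bar [[555.0, 265.0], [543.0, -34.0]] notch [[550.0, 127.0]] plunger [[544.0, 34.0]] post top [[514.0, 28.0]]
0.9
```

Shuttle yaw is about -0.04 and the box centre is about (611,-21). I'll orient the tool to the carriage axes, then hover over the box for a wrist view.

Emit:
jog_arm([
  [0,0,-0.01],
  [0,0,-0.01],
  [0,0,-0.01],
  [0,0,-0.01],
  [0,0,-0.01],
  [0,0,-0.01],
  [0,0,-0.01],
  [-0.04,0.034,0],
  [-0.04,0.034,0],
  [-0.04,0.034,0],
], twist=[9.77,9.77,9.77,9.77,9.77,9.77,9.77,0,0,0], jaw=0.08)

```text
time: 2.15
tool_pos: [310.7, 354.6, 296.8]
tcp_rot: [3.141, -0.0, 1.531]
contact_force: [0.5, 0.2, 0.4]
grip_width: 80.2
finger_force: 0.0
```

Emit:
jog_arm([
  [-0.04,0.034,0],
  [-0.04,0.034,0],
  [-0.04,0.034,0],
  [-0.04,0.034,0],
  [-0.04,0.034,0],
  [-0.04,0.034,0],
  [-0.04,0.034,0],
  [-0.04,0.034,0],
  [-0.04,0.034,0],
  [0,0,0],
], twist=[0,0,0,0,0,0,0,0,0,0])

```text
time: 3.4
tool_pos: [602.4, -19.4, 295.3]
tcp_rot: [-3.14, 0.0, 1.526]
contact_force: [0.4, 0.2, 0.1]
grip_width: 80.2
finger_force: 0.0
```

```bash
python3 - <<'E'
from h import *
s=bot.get_obs(); print(s['time'],s['tool_pos'],s['tcp_rot'],s['contact_force'])
p=cp('wrist'); print(p['fx'],p['k1'],-np.array(p['R']).T@np.array(p['t']).ravel(),np.array(p['R']))
im=bot.capture('wrist'); cv2.imwrite('pics/w1.png',im); np.save('w1.npy',p,allow_pickle=True)
for l in('pot_loaded_centre','grip_post','carriage'):
    print(l,[(round(d['confidence'],2),np.round(d['bbox']).tolist()) for d in bot.find_in('wrist',l)[:3]])
E
```

```text
3.4 [602.42961639 -19.43708299 295.26981406] [-3.14038488e+00  4.34898989e-04  1.52609121e+00] [0.39920927 0.17648337 0.13431367]
330.1394982896018 -0.002060856615292531 [607.28963523  49.55454196 453.468908  ] [[ 0.99900803 -0.04451896 -0.00100447]
 [-0.04275967 -0.96533887  0.25747326]
 [-0.0124321  -0.25717491 -0.9662849 ]]
pot_loaded_centre [(0.92, [282.0, 143.0, 46.0, 48.0])]
grip_post [(0.77, [197.0, 145.0, 28.0, 19.0])]
carriage [(0.98, [245.0, 186.0, 129.0, 137.0])]
```

View pics/w1.png

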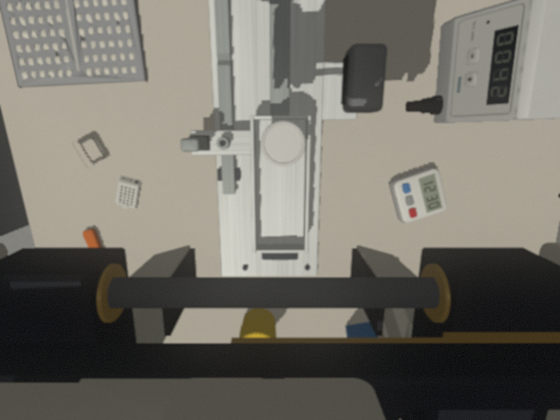

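The box with the loaded pot is in clear view: rim columns about 250–312, rows 117–250, and the post top at about (190,145). I'll zoom in for the rim corners.

```bash
python3 - <<'E'
import cv2
a=cv2.imread('pics/w1.png')[105:260,175:335]; cv2.imwrite('pics/w1c.png',cv2.resize(a,None,fx=3.8,fy=3.8,interpolation=cv2.INTER_CUBIC))
E
```

```text
(no output)
```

View pics/w1c.png

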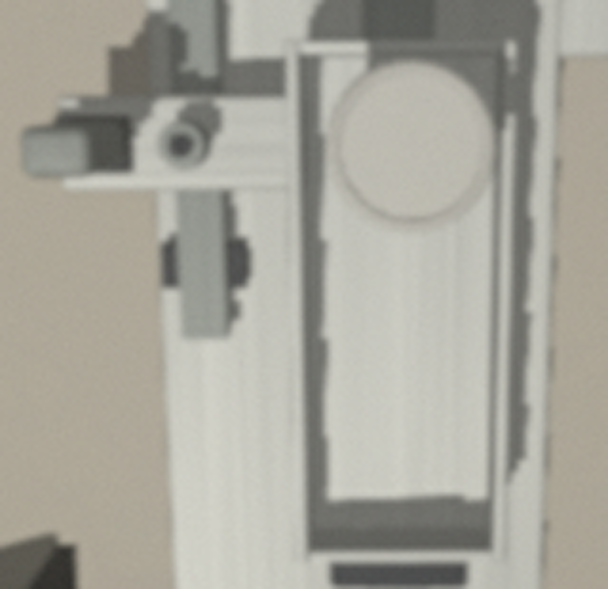

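```bash
python3 - <<'E'
import h; from h import *
h._c['wrist']=np.load('w1.npy',allow_pickle=True).item()
T=lambda u,v:((u+.5)/3.8+175-.5,(v+.5)/3.8+105-.5)
pts=[(288,40),(517,41),(506,559),(297,559)]; loc=np.array([[-35,84],[35,84],[35,-84],[-35,-84]])
W=np.array([onz('wrist',*T(*p),59)[:2] for p in pts]); print(W.round(1))
f=lambda v:((loc@np.array([[np.cos(v[2]),np.sin(v[2])],[-np.sin(v[2]),np.cos(v[2])]])+v[:2])-W).ravel()
s=least_squares(f,[611,-21,-.04]); print('box',s.x,s.fun.round(1))
c=s.x
def L(X):
    d=np.array(X[:2])-c[:2]; co,si=np.cos(c[2]),np.sin(c[2]); return np.round([co*d[0]+si*d[1],-si*d[0]+co*d[1]],1)
lid=onz('wrist',*T(414,140),95); print('loaded',lid,L(lid))
for n,p,z in(('post',(54,151),94),('plunger',(180,143),59)):
    w=onz('wrist',*T(*p),z); print(n,w,L(w))
print('small top',L([444.5,-369]),'large',L([611.8,-338.2]))
E
```

```text
[[ 581.6   63.5]
 [ 650.6   60.1]
 [ 644.3 -106.3]
 [ 574.3 -103.2]]
box [ 6.12717109e+02 -2.14641479e+01 -4.15286934e-02] [-0.4  0.4  0.6  0.9 -0.1 -0.6 -0.  -0.8]
loaded [617.47927713  33.92608265  95.        ] [ 2.5 55.5]
post [516.43391514  35.37109584  94.        ] [-98.6  52.8]
plunger [546.58085207  34.65987725  59.        ] [-68.4  53.3]
small top [-153.6 -354.2] large [  12.2 -316.5]
```

Emit:
jog_arm([
  [-0.0544,0.0044,0],
  [-0.0544,0.0044,0],
  [-0.0544,0.0044,0],
  [-0.0544,0.0044,0],
  [-0.0544,0.0044,0],
  [0,0,0],
  [0,0,0],
], twist=[0,0,0,0,0,0,0], jaw=0.085)

```text
time: 4.47
tool_pos: [612.2, -287.4, 297.0]
tcp_rot: [3.141, -0.001, 1.531]
contact_force: [-0.5, 0.6, -0.3]
grip_width: 84.9
finger_force: 0.0
```

```bash
cat >> h.py <<'E'
BOX=[612.7,-21.5,-.0415]
def L(X):
    d=np.array(X[:2])-BOX[:2]; co,si=np.cos(BOX[2]),np.sin(BOX[2]); return np.round([co*d[0]+si*d[1],-si*d[0]+co*d[1]],1)
E
python3 - <<'E'
from h import *
s=bot.get_obs(); print(s['time'],s['tool_pos'],s['tcp_rot'],'L',L(s['tool_pos']))
p=cp('wrist'); im=bot.capture('wrist'); cv2.imwrite('pics/w2.png',im); np.save('w2.npy',p,allow_pickle=True)
for l,r,h in(('pot_large_centre',27.5,70),('pot_small_centre',23.5,62)):
  for d in bot.find_in('wrist',l)[:4]:
    b=d['bbox']; x,f=fitcyl([('wrist',b)],0,r,h,onz('wrist',b[0],b[1],h)[:2]); c=bb('wrist',cyl(*x,0,r,h))
    print(l,round(d['confidence'],2),np.round(b),c.round(),x.round(1),L(x),im[int(b[1]),int(b[0])])
E
```

```text
4.475 [ 612.22632454 -287.44187241  297.02176647] [ 3.14134426e+00 -6.39876203e-04  1.53129257e+00] L [  10.6 -265.7]
pot_large_centre 0.86 [270. 290.  33.  58.] [270. 290.  42.  60.] [ 604.7 -437. ] [   9.2 -415.5] [56 56 58]
pot_large_centre 0.78 [273. 222.  44.  55.] [273. 222.  45.  55.] [ 611.6 -337.5] [  12.  -315.7] [191 200 205]
pot_large_centre 0.64 [235. 149.  48.  51.] [235. 149.  50.  49.] [ 570.7 -241.4] [ -32.8 -221.4] [ 71 180 211]
```

View pics/w2.png

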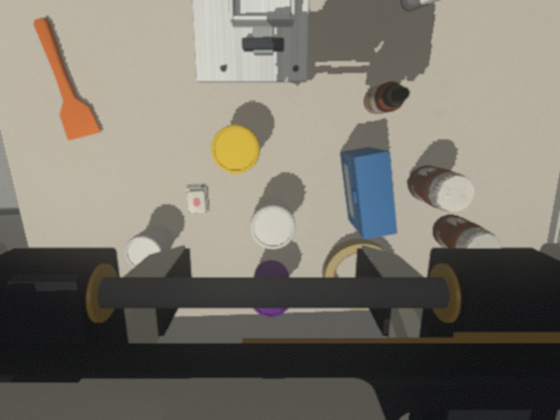

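The white lid at (273,222) matches the top/side fit to within 1 mm, at carriage coordinates (12,-316). Descending now.

Emit:
jog_arm([
  [-0.0503,0.0014,0],
  [0,0,0.03],
  [0,0,0.05],
  [0,0,0.05],
  [0,0,0.05],
  [0,0,0.05],
  [0,0,0.025],
  [0,0,0.012],
  [0,0,0],
], twist=[0,0,0,0,0,0,0,0,0])

```text
time: 5.75
tool_pos: [611.8, -338.5, 29.9]
tcp_rot: [-3.141, -0.0, 1.531]
contact_force: [0.2, -0.0, -0.5]
grip_width: 85.3
finger_force: 0.0
```

Emit:
jog_arm([
  [0,0,0],
  [0,0,0],
  [0,0,0],
  [0,0,0],
  [0,0,0],
  [0,0,0],
], twist=[0,0,0,0,0,0], jaw=0.045)

```text
time: 6.5
tool_pos: [611.6, -339.5, 30.2]
tcp_rot: [3.141, 0.0, 1.53]
contact_force: [-1.7, 0.8, 5.6]
grip_width: 53.0
finger_force: 30.0
```

Emit:
jog_arm([
  [0,0,-0.02],
  [0,0,-0.05],
  [0,0,-0.06],
  [0.053,-0.002,0],
  [0.053,-0.002,0],
  [0.053,-0.002,0],
  [0.053,-0.002,0],
  [0.053,-0.002,0],
  [0.053,-0.002,0],
  [0,0,0],
], twist=[0,0,0,0,0,0,0,0,0,0])

```text
time: 7.75
tool_pos: [612.4, -17.2, 160.9]
tcp_rot: [3.141, -0.001, 1.535]
contact_force: [-0.3, -0.1, -1.4]
grip_width: 53.2
finger_force: 30.0
```

```bash
python3 - <<'E'
from h import *
s=bot.get_obs(); print(s['time'],s['tool_pos'],s['tcp_rot'],'L',L(s['tool_pos']),s['grip_width'])
im=bot.capture('wrist'); cv2.imwrite('pics/w3.png',im[60:300,130:430])
E
```

```text
7.75 [612.35452871 -17.16875036 160.8700663 ] [ 3.14064938e+00 -8.59120871e-04  1.53524111e+00] L [-0.5  4.3] 53.22633781918282
```

View pics/w3.png

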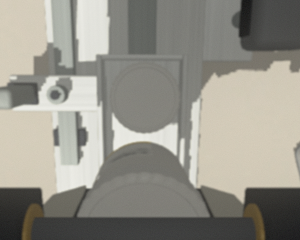

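The held pot is upright in the fingers, just behind the loaded pot. Letting the arm settle before lowering.

Emit:
jog_arm([
  [0,0,0.03],
  [0,0,0.03],
  [0,0,0],
  [0,0,0],
  [0,0,0],
], twist=[0,0,0,0,0])

```text
time: 8.43
tool_pos: [613.4, -21.7, 101.4]
tcp_rot: [3.139, 0.0, 1.53]
contact_force: [-0.4, 0.6, -0.2]
grip_width: 53.5
finger_force: 30.0
```

```bash
python3 - <<'E'
from h import *
s=bot.get_obs(); print(s['time'],s['tool_pos'],s['tcp_rot'],'L',L(s['tool_pos']),s['grip_width'],s['contact_force'])
E
```

```text
8.425 [613.36601315 -21.6563462  101.39020508] [3.13871258e+00 3.13662334e-04 1.52962136e+00] L [ 0.7 -0.1] 53.480489639289466 [-0.35803498  0.56865056 -0.21060186]
```

Emit:
jog_arm([
  [0,-0.0005,0.01],
  [0,0,0.01],
  [0,0,0.007],
  [0,0,0.004],
  [0,0,0.003],
  [0,0,0.002],
  [0,0,0.001],
  [0,0,0],
], twist=[0,0,0,0,0,0,0,0])

```text
time: 9.43
tool_pos: [612.0, -21.0, 64.2]
tcp_rot: [3.141, 0.0, 1.53]
contact_force: [-3.7, 0.8, 7.3]
grip_width: 53.5
finger_force: 30.0
```

Contact at the expected height, so the pot is on the floor. Releasing.

Emit:
jog_arm([
  [0,0,0],
  [0,0,0],
  [0,0,0],
  [0,0,0],
  [0,0,-0.01],
  [0,0,-0.04],
  [0,0,-0.06],
  [0,0,-0.06],
  [0,0,0],
], twist=[0,0,0,0,0,0,0,0,0], jaw=0.08)

```text
time: 10.55
tool_pos: [614.4, -21.4, 239.5]
tcp_rot: [3.129, 0.001, 1.53]
contact_force: [-0.3, -0.0, 0.4]
grip_width: 80.3
finger_force: 0.0
```

```bash
python3 - <<'E'
from h import *
s=bot.get_obs(); print(s['time'],s['tool_pos'],'L',L(s['tool_pos']),s['grip_width'])
p=cp('wrist');im=bot.capture('wrist'); cv2.imwrite('pics/w4.png',im[60:300,130:430])
for l,r,h in(('pot_large_centre',27.5,70),('pot_loaded_centre',23.5,62)):
  for d in bot.find_in('wrist',l)[:3]:
    b=d['bbox']; x,f=fitcyl([('wrist',b)],34,r,h,onz('wrist',b[0],b[1],h)[:2]); c=bb('wrist',cyl(*x,34,r,h))
    print(l,round(d['confidence'],2),np.round(b),c.round(),L(x))
bot.capture('top')
for l in('pot_large_centre','pot_small_centre','pot_loaded_centre','carriage'):
  for d in bot.find_in('top',l)[:3]: print(l,round(d['confidence'],2),np.round(d['bbox']))
E
```

```text
10.55 [614.3812058  -21.37251263 239.46612803] L [1.7 0.2] 80.29500021759517
pot_large_centre 0.81 [268. 201.  59.  64.] [268. 201.  60.  68.] [ 0.7 -1.1]
pot_large_centre 0.62 [244. 334.  28.  14.] [244. 334.  53.  80.] [ -25.2 -155.1]
pot_loaded_centre 0.97 [268. 143.  56.  55.] [268. 143.  53.  54.] [ 0.2 54.7]
pot_large_centre 0.92 [407. 191.  32.  26.]
pot_large_centre 0.91 [323. 210.  23.  27.]
pot_large_centre 0.78 [223. 187.  15.  31.]
pot_small_centre 0.74 [383. 265.  26.  26.]
carriage 0.74 [225. 211.  73.  67.]
```

Emit:
jog_arm([
  [-0.05,-0.0258,0],
  [-0.05,-0.0258,0],
  [-0.05,-0.0258,0],
  [-0.05,-0.0258,0],
  [-0.05,-0.0258,0],
  [-0.05,-0.0258,0.02],
  [0,0,0.02],
  [0,0,0],
  [0,0,0],
  [0,0,0],
], twist=[0,0,0,0,0,0,0,0,0,0])

```text
time: 12.2
tool_pos: [445.8, -314.1, 193.6]
tcp_rot: [3.14, 0.001, 1.532]
contact_force: [-0.4, -0.7, 0.1]
grip_width: 80.2
finger_force: 0.0
```

```bash
python3 - <<'E'
from h import *
s=bot.get_obs(); print(s['time'],s['tool_pos'],s['tcp_rot'],'L',L(s['tool_pos']),s['grip_width'])
p=cp('wrist');im=bot.capture('wrist'); cv2.imwrite('pics/w5.png',im)
for l,r,h in(('pot_small_centre',23.5,62),('pot_large_centre',23.5,62)):
  for d in bot.find_in('wrist',l)[:3]:
    b=d['bbox']; x,f=fitcyl([('wrist',b)],0,r,h,onz('wrist',b[0],b[1],h)[:2]); c=bb('wrist',cyl(*x,0,r,h))
    print(l,round(d['confidence'],2),np.round(b),c.round(),L(x))
E
```

```text
12.2 [ 445.80113411 -314.14383832  193.56323343] [3.14039283e+00 8.69593847e-04 1.53153942e+00] L [-154.6 -299.3] 80.18265706522226
pot_small_centre 0.81 [274. 247.  49.  56.] [274. 247.  50.  64.] [-151.8 -348.3]
pot_large_centre 0.75 [411. 114.  85.  71.] [411. 115.  78.  58.] [ -28.  -220.5]
pot_large_centre 0.49 [416. 273.   4.   5.] [416. 273.  69.  66.] [  -5.3 -376.7]
```

View pics/w5.png

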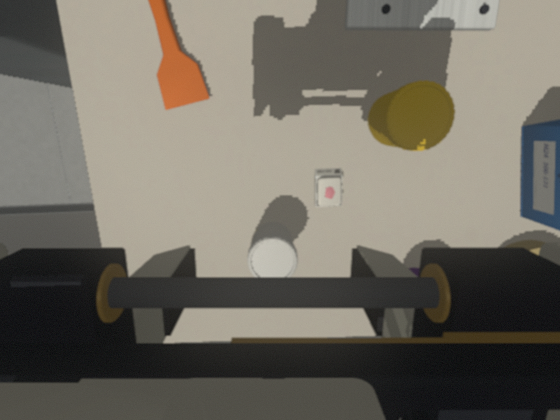

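The small pot's lid circle is centred at about (273,258) and is about 48 px wide. The detector's box is cut off by the gripper, so I'll fit the lid directly.

```bash
python3 - <<'E'
from h import *
im=cv2.imread('pics/w5.png'); g=im.min(2); 
m=np.zeros_like(g); m[225:276,240:310]=(g[225:276,240:310]>165); 
n,lab,st,c=cv2.connectedComponentsWithStats(m); k=1+st[1:,4].argmax(); print(st[k],c[k])
ct=max(cv2.findContours((lab==k).astype('uint8'),cv2.RETR_EXTERNAL,cv2.CHAIN_APPROX_NONE)[0],key=len)[:,0]
ct=ct[ct[:,1]<274]; A=np.c_[2*ct,np.ones(len(ct))]; q=np.linalg.lstsq(A,(ct**2).sum(1),rcond=None)[0]; r=np.sqrt(q[2]+q[0]**2+q[1]**2)
print('circle',q[:2],r); w=onz('wrist',q[0],q[1],62); print(w,L(w)); w2=onz('wrist',q[0]+r,q[1],62); print(w2[0]-w[0]); 
x=onz('wrist',273,258,62); print(L(x))
E
```

```text
[ 248  239   47   37 1368] [271.48684211 258.25146199]
circle [271.42418297 260.3591105 ] 21.65260842934665
[ 443.72819362 -366.77280854   62.        ] [-154.5 -352. ]
20.385658204316712
[-153.  -349.6]
```

I'll grip once along y to centre the pot in that direction too, then regrip along x.

Emit:
jog_arm([
  [-0.0537,0.0008,0],
  [0,0,0.013],
  [0,0,0.013],
  [0,0,0.013],
  [0,0,0.013],
  [0,0,0.013],
  [0,0,0.013],
  [0,0,0.013],
  [0,0,0.013],
  [0,0,0.013],
], twist=[0,10,10,10,10,10,10,10,10,10])

```text
time: 13.6
tool_pos: [444.0, -368.1, 75.6]
tcp_rot: [3.141, -0.0, -0.046]
contact_force: [0.4, -0.0, 0.1]
grip_width: 80.0
finger_force: 0.0
```

Emit:
jog_arm([
  [0,0,0],
  [0,0,0],
  [0,0,0.02],
  [0,0,0.02],
  [0,0,0.0086],
  [0,0,0],
], twist=[0,0,0,0,0,0])

```text
time: 14.35
tool_pos: [443.7, -368.2, 27.2]
tcp_rot: [-3.141, 0.0, -0.04]
contact_force: [-0.1, 0.2, 0.1]
grip_width: 80.2
finger_force: 0.0
```

Emit:
jog_arm([
  [0,0,0],
  [0,0,0],
  [0,0,0],
  [0,0,0],
  [0,0,0],
], twist=[0,0,0,0,0], jaw=0.04)

```text
time: 14.98
tool_pos: [443.7, -368.3, 27.3]
tcp_rot: [3.141, -0.0, -0.041]
contact_force: [0.3, 0.5, 2.3]
grip_width: 45.8
finger_force: 30.0
```

Now open, raise, rotate back and regrip.

Emit:
jog_arm([
  [0,0,0],
  [0,0,0],
  [0,0,0],
  [0,0,0],
  [0,0,-0.02],
  [0,0,-0.03],
  [0,0,0],
  [0,0,0],
  [0,0,0],
  [0,0,0],
], twist=[0,0,0,0,0,0,-10,-10,-10,-10], jaw=0.08)

```text
time: 16.23
tool_pos: [443.6, -368.2, 77.1]
tcp_rot: [-3.142, -0.0, 0.663]
contact_force: [0.2, -0.3, -0.4]
grip_width: 79.9
finger_force: 0.0
```

Emit:
jog_arm([
  [0,0,0],
  [0,0,0],
  [0,0,0],
  [0,0,0],
  [0,0,0],
  [0,0,0],
  [0,0,0.02],
  [0,0,0.02],
  [0,0,0.01],
  [0,0,0],
], twist=[-10,-10,-10,-10,-10,0,0,0,0,0])

```text
time: 17.48
tool_pos: [443.4, -367.9, 26.6]
tcp_rot: [-3.141, -0.001, 1.528]
contact_force: [0.1, -0.2, 1.2]
grip_width: 80.0
finger_force: 0.0
```

Emit:
jog_arm([
  [0,0,0],
  [0,0,0],
  [0,0,0],
  [0,0,0],
  [0,0,0],
], twist=[0,0,0,0,0], jaw=0.04)

```text
time: 18.1
tool_pos: [443.8, -368.3, 27.4]
tcp_rot: [3.141, 0.0, 1.53]
contact_force: [-0.2, -0.0, 1.6]
grip_width: 45.6
finger_force: 30.0
```

```bash
python3 - <<'E'
from h import *
s=bot.get_obs(); print(s['time'],s['tool_pos'],s['tcp_rot'],'L',L(s['tool_pos']),s['grip_width'])
E
```

```text
18.1 [ 443.77227915 -368.30221828   27.3892654 ] [3.14119694e+00 2.71298263e-04 1.53010844e+00] L [-154.4 -353.5] 45.55258567851202
```

Emit:
jog_arm([
  [0,0,-0.02],
  [0,0,-0.05],
  [0,0,-0.05],
  [0.0498,0.0258,0],
  [0.0498,0.0258,0],
  [0.0498,0.0258,0],
  [0.0498,0.0258,0],
  [0.0498,0.0258,0],
  [0.0495,0.0257,0],
  [0,0,0],
], twist=[0,0,0,0,0,0,0,0,0,0])

```text
time: 19.35
tool_pos: [611.5, -72.5, 146.7]
tcp_rot: [3.141, -0.001, 1.535]
contact_force: [-1.1, -0.7, -0.8]
grip_width: 45.6
finger_force: 30.0
```

Emit:
jog_arm([
  [0,0,0.02],
  [0,0,0.02],
  [0,0,0],
  [0,0,0],
  [0,0,0],
], twist=[0,0,0,0,0])

```text
time: 19.98
tool_pos: [610.8, -76.7, 108.2]
tcp_rot: [3.14, 0.0, 1.53]
contact_force: [0.2, 0.5, -0.2]
grip_width: 45.7
finger_force: 30.0
```

```bash
python3 - <<'E'
from h import *
s=bot.get_obs(); print(s['time'],s['tool_pos'],s['tcp_rot'],'L',L(s['tool_pos']),s['grip_width'])
bot.capture('top');im=bot.capture('side'); cv2.imwrite('pics/s6.png',cv2.resize(im[110:260,120:320],None,fx=3,fy=3,interpolation=cv2.INTER_CUBIC))
E
```

```text
19.975 [610.82376606 -76.73000663 108.19215353] [3.13977988e+00 3.53024554e-04 1.52973175e+00] L [  0.4 -55.3] 45.70123193493542
```

View pics/s6.png

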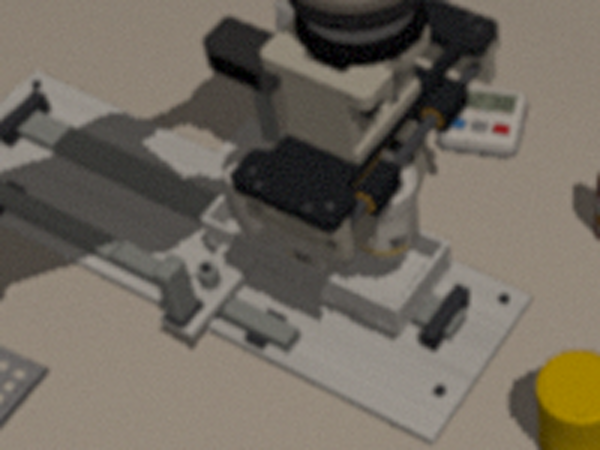

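The small pot is above the free end of the box, and the carriage is still at its start. Lowering slowly.

Emit:
jog_arm([
  [0,0,0.01],
  [0,0,0.01],
  [0,0,0.008],
  [0,0,0.007],
  [0,0,0.005],
  [0,0,0.003],
  [0,0,0.002],
  [0,0,0.001],
  [0,0,0.0008],
  [0,0,0],
], twist=[0,0,0,0,0,0,0,0,0,0])

```text
time: 21.32
tool_pos: [610.4, -76.2, 61.4]
tcp_rot: [3.141, 0.0, 1.53]
contact_force: [-1.7, 0.9, 5.1]
grip_width: 45.6
finger_force: 30.0
```

Emit:
jog_arm([
  [0,0,0],
  [0,0,0],
  [0,0,0],
  [0,0,0],
  [0,0,-0.01],
  [0,0,-0.04],
  [0,0,-0.06],
  [0,0,-0.06],
  [0,0,0],
  [0,0,0],
], twist=[0,0,0,0,0,0,0,0,0,0], jaw=0.075)

```text
time: 22.58
tool_pos: [610.0, -76.1, 230.4]
tcp_rot: [3.142, -0.0, 1.53]
contact_force: [-0.1, -0.3, -0.6]
grip_width: 75.0
finger_force: 0.0
```

```bash
python3 - <<'E'
from h import *
s=bot.get_obs(); print(s['time'],s['tool_pos'],s['tcp_rot'],'L',L(s['tool_pos']),s['grip_width'])
im=bot.capture('side'); cv2.imwrite('pics/s7.png',cv2.resize(im[110:260,120:320],None,fx=3,fy=3,interpolation=cv2.INTER_CUBIC))
p=cp('wrist');im=bot.capture('wrist'); cv2.imwrite('pics/w7.png',im)
a=cv2.resize(im[90:260,170:340],None,fx=2.3,fy=2.3); b=cv2.imread('pics/s7.png')[:391,:400]; cv2.imwrite('pics/c7.png',np.hstack([a,b[:a.shape[0]]]) if a.shape[0]<=391 else a)
for l in('pot_large_centre','pot_loaded_centre','grip_post'):
    print(l,[(round(d['confidence'],2),np.round(d['bbox']).tolist()) for d in bot.find_in('wrist',l)[:3]])
E
```

```text
22.575 [610.01755899 -76.14195479 230.41105562] [ 3.14153248e+00 -7.25035735e-05  1.53019912e+00] L [ -0.4 -54.7] 75.0370473448892
pot_large_centre [(0.97, [271.0, 140.0, 66.0, 71.0]), (0.86, [246.0, 319.0, 45.0, 30.0])]
pot_loaded_centre [(0.97, [272.0, 78.0, 59.0, 65.0]), (0.48, [227.0, 140.0, 167.0, 182.0])]
grip_post [(0.86, [164.0, 85.0, 42.0, 25.0])]
```

View pics/c7.png

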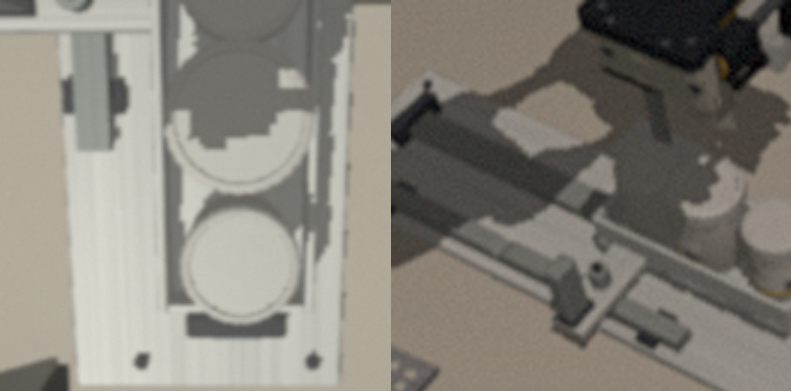

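All three pots stand in the box: large at crop (240,120), small at (242,265). Now to the post, with the fingers closing along the rail.

Emit:
jog_arm([
  [0,0,0],
  [0,0,0],
  [0,0,0],
  [0,0,0],
  [0,0,0],
  [0,0,0],
  [0,0,0],
  [0,0,0],
  [0,0,0],
  [0,0,0],
], twist=[10,10,10,10,10,10,10,10,10,0], jaw=0.05)

```text
time: 24.08
tool_pos: [610.1, -76.2, 229.6]
tcp_rot: [-3.141, 0.001, -0.039]
contact_force: [-0.3, -0.3, 0.2]
grip_width: 50.1
finger_force: 0.0
```

Emit:
jog_arm([
  [-0.0327,-0.0359,0],
  [-0.0327,-0.0359,0],
  [-0.0327,-0.0359,0],
  [0,0,0.04],
  [0,0,0.04],
  [0,0,0],
  [0,0,0],
  [0,0,0],
], twist=[0,0,0,0,0,0,0,0])

```text
time: 25.08
tool_pos: [517.8, 35.2, 151.9]
tcp_rot: [3.142, -0.003, -0.04]
contact_force: [0.2, 0.2, 0.8]
grip_width: 49.9
finger_force: 0.0
```

```bash
python3 - <<'E'
from h import *
s=bot.get_obs(); print(s['time'],s['tool_pos'],s['tcp_rot'],'L',L(s['tool_pos']),s['grip_width'])
E
```

```text
25.075 [517.81330041  35.16126591 151.93154628] [ 3.14153973e+00 -3.06649293e-03 -4.00073903e-02] L [-97.2  52.7] 49.90017623114974
```

Emit:
jog_arm([
  [-0.001,0,0.03],
  [0,0,0.03],
  [0,0,0.02],
  [0,0,0.012],
  [0,0,0.005],
  [0,0,0],
], twist=[0,0,0,0,0,0])

```text
time: 25.82
tool_pos: [516.1, 35.4, 53.8]
tcp_rot: [-3.142, -0.001, -0.041]
contact_force: [0.2, 0.6, 0.0]
grip_width: 49.9
finger_force: 0.0
```

Emit:
jog_arm([
  [0,0,0],
  [0,0,0],
  [0,0,0],
  [0,0,0],
  [0,0,0],
  [0,0,0],
], twist=[0,0,0,0,0,0], jaw=0.005)

```text
time: 26.58
tool_pos: [515.7, 35.3, 53.4]
tcp_rot: [3.141, -0.0, -0.041]
contact_force: [-0.6, -1.2, 3.0]
grip_width: 13.9
finger_force: 30.0
```

Emit:
jog_arm([
  [0,-0.002,0],
  [0,-0.004,0],
  [0,-0.006,0],
  [0,-0.007,0],
  [0,-0.007,0],
  [0,-0.007,0],
  [0,-0.007,0],
  [0,-0.006,0],
  [0,-0.004,0],
  [0,-0.002,0],
], twist=[0,0,0,0,0,0,0,0,0,0])

```text
time: 27.82
tool_pos: [517.9, 87.5, 53.4]
tcp_rot: [3.141, -0.0, -0.04]
contact_force: [-0.2, -4.2, 2.7]
grip_width: 14.0
finger_force: 30.0
```

Emit:
jog_arm([
  [0,-0.002,0],
  [0,-0.004,0],
  [0,-0.004,0],
  [0,-0.004,0],
  [0,-0.003,0],
  [0,-0.002,0],
  [0,-0.001,0],
  [0,0,0],
], twist=[0,0,0,0,0,0,0,0])

```text
time: 28.82
tool_pos: [518.7, 107.7, 53.4]
tcp_rot: [-3.141, -0.0, -0.041]
contact_force: [-1.0, -0.6, 4.1]
grip_width: 14.1
finger_force: 30.0
```

Emit:
jog_arm([
  [0,-0.0013,0],
  [0,-0.0013,0],
  [0,-0.0013,0],
  [0,-0.0013,0],
], twist=[0,0,0,0])

```text
time: 29.32
tool_pos: [518.9, 112.4, 53.4]
tcp_rot: [3.141, -0.0, -0.041]
contact_force: [0.1, -4.2, 4.9]
grip_width: 13.6
finger_force: 30.0
```

Emit:
jog_arm([
  [0,-0.001,0],
  [0,-0.001,0],
  [0,-0.001,0],
  [0,-0.001,0],
], twist=[0,0,0,0])

```text
time: 29.82
tool_pos: [519.1, 116.4, 53.4]
tcp_rot: [3.142, -0.0, -0.041]
contact_force: [-0.7, -3.7, 4.6]
grip_width: 14.2
finger_force: 30.0
```

Emit:
jog_arm([
  [0,-0.001,0],
  [0,-0.001,0],
  [0,-0.001,0],
], twist=[0,0,0])

```text
time: 30.2
tool_pos: [519.2, 119.4, 53.4]
tcp_rot: [3.141, -0.0, -0.041]
contact_force: [-1.2, -3.6, 5.4]
grip_width: 13.5
finger_force: 30.0
```

Travel is 84 mm, with a steady drag of about -3.8 N. Continuing in small steps.

Emit:
jog_arm([
  [0,-0.001,0],
  [0,-0.001,0],
  [0,-0.001,0],
], twist=[0,0,0])

```text
time: 30.58
tool_pos: [519.3, 122.4, 53.4]
tcp_rot: [3.142, -0.0, -0.041]
contact_force: [-1.2, -3.3, 5.3]
grip_width: 14.0
finger_force: 30.0
```

Emit:
jog_arm([
  [0,-0.001,0],
  [0,-0.001,0],
], twist=[0,0])

```text
time: 30.82
tool_pos: [519.4, 124.6, 53.4]
tcp_rot: [-3.141, -0.0, -0.041]
contact_force: [-0.8, -1.0, 5.0]
grip_width: 13.9
finger_force: 30.0
```

Emit:
jog_arm([
  [0,-0.001,0],
  [0,-0.001,0],
], twist=[0,0])

```text
time: 31.08
tool_pos: [519.5, 126.9, 53.4]
tcp_rot: [-3.141, -0.0, -0.041]
contact_force: [-0.7, -0.3, 5.5]
grip_width: 13.5
finger_force: 30.0
```

The force is easing from about y=124, so the ball is entering the notch. Its centre should be near 129.

Emit:
jog_arm([
  [0,-0.001,0],
], twist=[0])

```text
time: 31.2
tool_pos: [519.6, 128.2, 53.4]
tcp_rot: [-3.141, -0.0, -0.041]
contact_force: [-0.3, 1.6, 4.0]
grip_width: 13.3
finger_force: 30.0
```

Emit:
jog_arm([
  [0,-0.001,0],
], twist=[0])

```text
time: 31.32
tool_pos: [519.6, 129.2, 53.4]
tcp_rot: [-3.141, -0.0, -0.041]
contact_force: [-0.2, 2.9, 5.5]
grip_width: 13.8
finger_force: 30.0
```

Emit:
jog_arm([
  [0,-0.001,0],
], twist=[0])

```text
time: 31.45
tool_pos: [519.7, 130.2, 53.4]
tcp_rot: [-3.141, -0.0, -0.041]
contact_force: [-0.7, 2.1, 4.7]
grip_width: 13.9
finger_force: 30.0
```

Emit:
jog_arm([
  [0,-0.0007,0],
], twist=[0])

```text
time: 31.58
tool_pos: [519.7, 130.9, 53.4]
tcp_rot: [-3.141, -0.0, -0.041]
contact_force: [-0.2, 3.1, 4.6]
grip_width: 14.0
finger_force: 30.0
```

Emit:
jog_arm([
  [0,-0.0007,0],
], twist=[0])

```text
time: 31.7
tool_pos: [519.7, 131.5, 53.4]
tcp_rot: [-3.141, -0.0, -0.04]
contact_force: [-0.1, -0.0, 5.2]
grip_width: 13.9
finger_force: 30.0
```

Emit:
jog_arm([
  [0,-0.0007,0],
], twist=[0])

```text
time: 31.82
tool_pos: [519.7, 131.7, 53.4]
tcp_rot: [3.141, -0.0, -0.04]
contact_force: [-1.7, -2.8, 5.3]
grip_width: 13.9
finger_force: 30.0
```

Emit:
jog_arm([
  [0,0,0],
  [0,0,0],
], twist=[0,0])

```text
time: 32.08
tool_pos: [519.7, 131.7, 53.4]
tcp_rot: [-3.141, -0.0, -0.041]
contact_force: [-0.9, -0.9, 5.2]
grip_width: 13.9
finger_force: 30.0
```

Emit:
jog_arm([
  [0,-0.0007,0],
  [0,-0.0005,0],
], twist=[0,0])

```text
time: 32.33
tool_pos: [519.7, 132.0, 53.4]
tcp_rot: [3.14, -0.0, -0.041]
contact_force: [-0.4, -7.1, 6.2]
grip_width: 14.1
finger_force: 30.0
```

Commanding 1.2 mm moved the carriage only 0.3 mm and raised the force to -7 N, so the ball is seated against the far side. Relaxing the push.

Emit:
jog_arm([
  [0,0.0012,0],
  [0,0,0],
  [0,0,0],
  [0,0,0],
  [0,0,0],
  [0,0,0],
], twist=[0,0,0,0,0,0])

```text
time: 33.08
tool_pos: [519.7, 131.8, 53.4]
tcp_rot: [-3.141, -0.0, -0.041]
contact_force: [-0.9, -0.1, 5.2]
grip_width: 13.9
finger_force: 30.0
```

```bash
python3 - <<'E'
from h import *
s=bot.get_obs(); print(s['time'],s['tool_pos'],'L',L(s['tool_pos']),s['contact_force'],s['finger_force'])
im=bot.capture('side'); cv2.imwrite('pics/s8.png',cv2.resize(im[80:260,100:320],None,fx=3,fy=3,interpolation=cv2.INTER_CUBIC))
E
```

```text
33.075 [519.68548488 131.76748794  53.41955093] L [-99.3 149.3] [-0.91084442 -0.12967751  5.2316788 ] 30.000716149806976
```

View pics/s8.png

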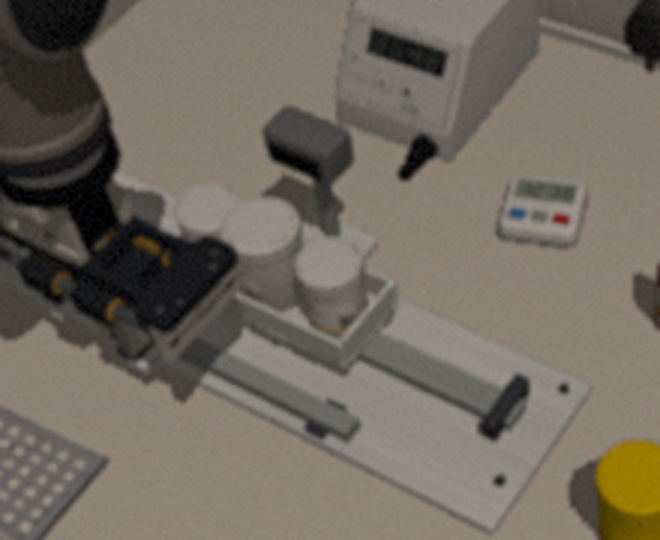

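The three pots stand upright in the box (crop (205,215), (262,250) and (330,285)). Travel is 96.5 mm, the ball is seated and the post is gripped at 30 N.

```bash
python3 -c "
from plant import bot
print(bot.close_job())"
```

```text
the job is handed in; nothing more can be done
None
```

Both pots stand in the box beside the loaded one. The carriage is in the index notch at about 96.5 mm travel with the post still gripped at 30 N, and the job was handed in at about 33 s; no verdict came back.

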